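Turn up the rack cooling at the thermostat dial

TASK

The rack is running warm: with a fingertip, gently rub the thermostat's big knurled dial round clockwise (seen from above) until its white pointer clicks into place at the long bar on the case, without letting it run past the bar. Do not grip or lift anything, do not shift the thermostat, and leave the other things on the bench where they are; finish with the hand clear.

Things in the scene. Friction and masses are not known exactly. Their poses are not given: they have to be found in the camera images.
- thermostat: Thermostat: a white plastic case 150 x 130 x 46 mm (its x, y, z) standing loose on rubber feet on the bench, about 1.5 kg, with the black dial on top. Origin at the centre of its underside, z up, +x towards the side that carries the long bar. The dial's axis is vertical through the origin. It must not be shifted (20 mm at most).
- dial_centre (a point): Centre of the flat top of the black knurled dial, on its axis, 72 mm above the bench. The dial is 96 mm across, too wide for most grippers; its ribbed rim reaches from 54 to 72 mm above the bench. It is sprung: a push of 2 to 9.5 N makes it sink, up to 6 mm, 1.2 N per mm; then it is solid. More than 30 N on the thermostat is too rough.
- pointer (a point): Middle of the white pointer line (24 x 4 mm) on the dial's flat top, 34 mm from the dial's axis; it turns with the dial. A fingertip pressed on the flat top about this far from the axis with 5 to 9 N (friction about 0.6), then moved in an arc about the axis, drags the dial round by friction; a fingertip rubbing along the rim can too.
- long_bar (a point): Middle of the long black bar printed on the case top, 63 mm from the dial's axis on the case's +x side: the setting wanted. The other marks around the dial are short; all are 30 degrees apart and each stands at a click.
- dial (a joint): Angle of the dial in rad, growing clockwise seen from above; 0: the pointer is at the long bar. Clicks at every multiple of 0.524 (30 degrees), stops at -1.75 and 1.2. It starts at the click at -0.524 or -1.047. A click holds with about 0.045 N m; past halfway the dial snaps to the next when let go.
- netbox: Bystander: dark flat network box 100 x 160 x 28 mm, loose. Origin at the centre of its underside.
- tape: Bystander: black roll of tape lying flat, 94 mm across, 24 mm tall, loose. Origin at the centre of its underside.
- driver: Bystander: screwdriver 170 mm long lying on the bench, loose, about 30 mm tall at most, origin under its middle, x axis along its length.
Mind the look-alikes: they are no part of the job. Of the things that look like the thermostat, the largest one is meant.

How it is judged:
By the outcome, as a careful person would: the job done as asked, in the order asked, and still so for the second after the job is handed in, with the robot touching nothing.
It also fails if it takes over 35 s, if anything falls off the work surface, if the arm or the gripper's body presses on something with over 40 N, if the wrist force passes 120 N, or if a joint passes its speed limit or range.

ROBOT

A 6-joint arm with a two-finger parallel gripper is mounted at the origin on the work surface. World frame = base frame: x ahead of the robot, y to its left, z up, the work surface at z = 0. Lengths are in m, angles in rad, forces in N, time in s.
With the tool pointing down it reaches from about 0.25 to 0.775 m from the base axis. Payload 4 kg.
Tool frame: the origin (TCP) lies at the very end of the fingers, on their centre line; the grasp point (between the pads) lies 19 mm behind it; z points along the fingers, y is the line along which they close (so a half turn about z gives the same grasp; the last joint's range is limited). The gripper opens to 94 mm and grips with 3 to 60 N. Pads are 16 mm wide; open, the fingers measure 119 mm over their backs; the gripper's body (75 mm by 177 mm) begins 78 mm behind the grasp point.
Start: joints at [1.099, 0.087, 1.371, -0, 1.684, -0.103], TCP at [0.198, 0.513, 0.177] pointing down, gripper open.
Joint ranges: [-3.1, 3.1], [-0.76, 2.03], [0.27, 2.55], [-1.08, 4.22], [0.17, 2.65], [-2.57, 2.57]. Speed limits (rad/s): [2.79, 2.79, 3.14, 3.14, 3.14, 3.14].

INTERFACE

Orientations are given as [roll, pitch, yaw] about the fixed x, y, z axes, in that order (R = Rz(yaw) Ry(pitch) Rx(roll)).
In Python, from bench import robot gives the robot as it stands. The module is installed in compiled form; this text tells all that it offers.
- The arm moves only by the tool move_arm, never from a script. Its argument "deltas" is one flat list of numbers, 7 for each row, row after row: the turn, a rotation vector about the tool's x, y, z in rad, then the shift along the tool's x, y, z in cm, then the closure, from -1 (fully open) to 1 (shut). A call has 1 to 8 rows; each row is the pose to reach, as a shift and turn from the pose commanded when the call began, along the tool's axes at that moment; what a row does not reach only later rows make up. A row lasts 1/10 s, in which the tool goes at most 50 mm and 8.59 degrees, less where a joint would pass 70% of its speed; a pose out of reach is approached as far as the arm can. A call with a gripper value outside its range is refused whole. The fingers move at their own pace and stop on an object; the grip force is fixed at half the most. Time passes only in rows, so rows that repeat a pose let the fingers close. It gives the time, the measured TCP pose, the force, the opening and the grip force at its end, in the units of the state.
- robot.get_obs(): the state, without advancing time (a new reading comes with each control period).
- robot.snapshot(name): name is "scene" or "top" or "wrist"; returns a dict with "image" (400x640x3 uint8, red, green, blue), "depth" (400x640 float32, m along the optical axis (not along the pixel's ray), 0 where there is no reading), "fov_y" (degrees; the focal length in pixels is half the picture's height over the tangent of half this angle, whatever the lens; pixels are square), "cx", "cy" (the principal point, pixels), "origin" and "orientation" of the camera in the world; the wrist camera has in their place "T_tool_cam" (4x4, takes a point from camera to tool coordinates, whose origin is the TCP and whose axes are the flange's). Camera axes: x right, y up, looking along -z (the intrinsics and any distortion apply to the point x, -y, -z); pixel columns grow to the right and rows downward; lengths in m; the calibration is good to about 2 mm. The wrist camera is an equidistant fisheye: a pixel r from the principal point sees the ray r / f radians off the axis. A picture is of the moment at which its call begins: read the wrist's pose just before it.
- robot.close_job(): hands the job in; it is judged then, once.
The state is a dict: "time": time; "joint_positions": joint angles; "qvel": joint speeds; "joint_torque": joint torques, N m; "tool_pos": TCP position; "ee_rot": TCP orientation; "wrist_force": force on the tool from outside, world axes, zero at the start; "wrist_torque": the same for the moment, N m; "width": finger opening in m; "finger_force": force on a finger pad.
Only numpy, scipy, OpenCV 4.12 (cv2) and the standard library are available. Lean on these libraries where they do the work, as an engineer would, in place of code of your own. Each camera call takes 0.05 s, during which the arm holds its last target. There are 200 camera calls.

## Working session

There is one attempt and no reset: what is moved stays moved. The work goes in short steps, Python scripts to look and compute and a tool call to move; the robot and the scene stay as the last step left them, time stands still between calls to the robot, and variables do not carry over. Pictures are saved under pics/ and viewed, at most 10 in all, crops included, and the job is handed in when it is done.

Besides the shell and the picture viewer there is one more tool, called after "Emit:" in YAML: its name, and indented under it one key for each argument. move_arm: Moves the arm, as the interface text tells. Its arguments: {"type":"object","properties":{"deltas":{"type":"array","items":{"type":"number"}}},"required":["deltas"]}

```bash
mkdir -p pics
cat > h.py <<'E'
import numpy as np, cv2
from scipy.spatial.transform import Rotation as R
from bench import robot
def snap(n,f):
    o=robot.get_obs(); s=robot.snapshot(n); cv2.imwrite(f'pics/{f}.png',s['image'][:,:,::-1]); s['obs']=o
    np.save(f'pics/{f}.npy',s,allow_pickle=True); return s
E
python3 - <<'E'
from h import *
for n in('top','scene'):
    s=snap(n,n+'1'); print(n,s['fov_y'],s['cx'],s['cy'],s['origin'],s['orientation'],[k for k in s])
o=robot.get_obs(); print(o)
a=cv2.imread('pics/top1.png');b=cv2.imread('pics/scene1.png')
E
```

```text
top 57.26963715061582 317.26781344361035 200.35231921876763 [ 0.40413701 -0.06362682  0.85648534] [ 0.16648364 -0.00471816 -1.54936096] ['image', 'depth', 'fov_y', 'cx', 'cy', 'origin', 'orientation', 'obs']
scene 57.9285155997491 322.4281358419565 197.42774792949277 [ 1.11552029 -0.06560667  0.70390104] [0.74136213 0.00266205 1.53416901] ['image', 'depth', 'fov_y', 'cx', 'cy', 'origin', 'orientation', 'obs']
{'time': 0.1, 'joint_positions': array([ 1.09889297e+00,  8.78564605e-02,  1.37206242e+00,  6.18843312e-06,
        1.68359584e+00, -1.03085008e-01]), 'qvel': array([ 0.00148849, -0.00116175, -0.00396946, -0.00026772, -0.00012813,
        0.00046585]), 'joint_torque': array([ 2.21437025e-03, -3.41250658e+01, -3.03302515e+01,  7.20531796e-02,
        3.03729821e-02, -7.75568674e-05]), 'tool_pos': array([0.19803195, 0.512537  , 0.17565538]), 'ee_rot': array([-3.13968142e+00, -2.03903146e-04,  2.77277480e+00]), 'wrist_force': array([-0.90838961, -0.2821937 ,  0.0933046 ]), 'wrist_torque': array([-0.03452747, -0.00697079,  0.03890029]), 'finger_force': 0.0, 'width': 0.09381385917072156}
```

View pics/top1.png

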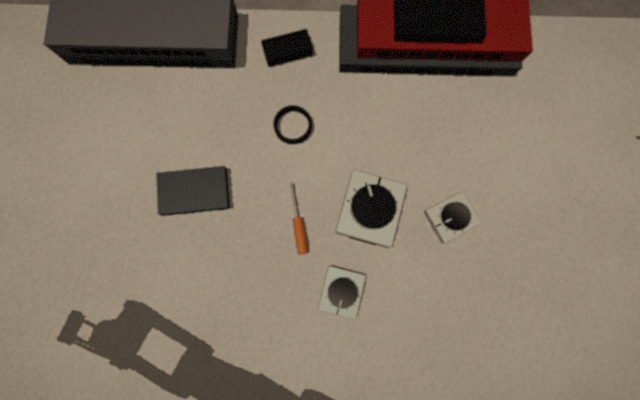

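View pics/scene1.png

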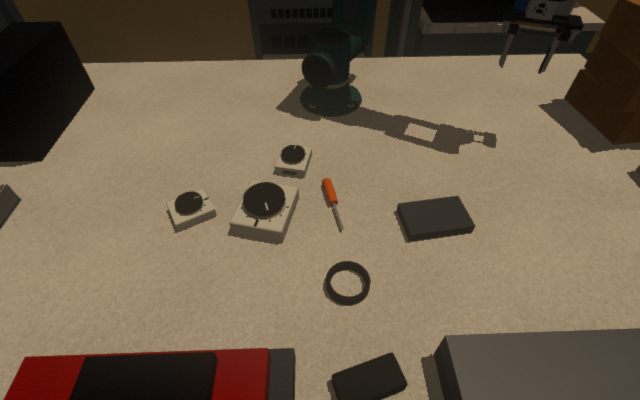

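The top view shows the large thermostat at about (373,206), with its pointer at (368,188) and the long bar at (380,182). In the scene view it is at (265,203), with smaller look-alikes at (190,205) and (293,157) and the screwdriver beside it.

```bash
cat >> h.py <<'E'
def ray(s,px):
    f=200/np.tan(np.radians(s['fov_y']/2)); px=np.atleast_2d(np.asarray(px,float))
    d=np.c_[(px[:,0]-s['cx'])/f,-(px[:,1]-s['cy'])/f,-np.ones(len(px))]
    return np.asarray(s['origin']),R.from_euler('xyz',s['orientation']).apply(d)
def plane(s,px,z):
    o,d=ray(s,px); return o+d*((z-o[2])/d[:,2])[:,None]
def depthpts(s,px):
    px=np.asarray(px,int); o,d=ray(s,px); return o+d*s['depth'][px[:,1],px[:,0]][:,None]
E
python3 - <<'E'
from h import *
C=[]
for n,box in(('top1',(335,168,412,250)),('scene1',(228,175,302,242))):
    s=np.load(f'pics/{n}.npy',allow_pickle=True).item(); im=s['image']
    x0,y0,x1,y1=box; g=im[y0:y1,x0:x1].max(2)
    ys,xs=np.nonzero(s['depth'][y0:y1,x0:x1]>0); px=np.c_[xs+x0,ys+y0]; P=depthpts(s,px)
    dk=g[ys,xs]<60
    c,r=None,None
    top=(P[:,2]>.064); print(n,'z hist',np.histogram(P[:,2],bins=np.arange(-.005,.09,.005)))
    (cx,cy),rad=cv2.minEnclosingCircle(P[top][:,:2].astype(np.float32)); print('dialtop depth centre',cx,cy,rad,P[top].mean(0),np.median(P[top][:,2]))
    ell=cv2.fitEllipse(cv2.convexHull(px[top].astype(np.float32))); print('ell',ell, plane(s,[ell[0]],.072)); C.append(ray(s,[ell[0]]))
    w=top&(g[ys,xs]>90); q=px[w]; print('pointer px',q.mean(0),len(q)); p=plane(s,[q.mean(0)],.072); print(p)
    v=p[0,:2]-plane(s,[ell[0]],.072)[0,:2]; print('ptr ang',np.degrees(np.arctan2(v[1],v[0])),np.linalg.norm(v))
    case=(P[:,2]>.040)&(P[:,2]<.052); rr=np.hypot(*(P[:,:2]-plane(s,[ell[0]],.072)[0,:2]).T)
    m=case&(rr>.052)&(rr<.075)&dk; a=np.degrees(np.arctan2(*(P[m][:,:2]-plane(s,[ell[0]],.072)[0,:2]).T[::-1])); print('dark marks',sorted(zip(a.round(),rr[m].round(3))))
    cv2.imwrite(f'pics/{n}c.png',cv2.resize(im[y0-10:y1+10,x0-10:x1+10,::-1],None,fx=5,fy=5,interpolation=cv2.INTER_CUBIC))
    hull=px[(P[:,2]>.040)&(P[:,2]<.05)]; print('case rect',cv2.minAreaRect(plane(s,hull,.046)[:,:2].astype(np.float32)))
(o1,d1),(o2,d2)=C; A=np.c_[d1[0],-d2[0]]; t=np.linalg.lstsq(A,o2-o1,rcond=None)[0]; print('tri',o1+t[0]*d1[0],o2+t[1]*d2[0])
E
```

```text
top1 z hist (array([1300, 1093,    4,   11,   14,   12,   41,   18,   23,  792, 1369,
          7,   13,   18,  208, 1342,   17,    0]), array([-0.005,  0.   ,  0.005,  0.01 ,  0.015,  0.02 ,  0.025,  0.03 ,
        0.035,  0.04 ,  0.045,  0.05 ,  0.055,  0.06 ,  0.065,  0.07 ,
        0.075,  0.08 ,  0.085]))
dialtop depth centre 0.5273988246917725 -0.1873919516801834 0.04980945587158203 [ 0.52667199 -0.18689261  0.07153234] 0.07160662209687252
ell ((373.59210205078125, 206.09104919433594), (44.65264129638672, 45.514129638671875), 126.85733032226562) [[ 0.52611448 -0.18683244  0.072     ]]
pointer px [376.40963855 197.27710843] 83
[[ 0.54565809 -0.19304657  0.072     ]]
ptr ang -17.638717921613942 0.020507763896507797
dark marks [(np.float64(-15.0), np.float64(0.063)), (np.float64(-14.0), np.float64(0.056)), (np.float64(-14.0), np.float64(0.066)), (np.float64(-14.0), np.float64(0.068))]
case rect ((0.5268300175666809, -0.18671347200870514), (0.12878981232643127, 0.14896200597286224), 75.27949523925781)
scene1 z hist (array([ 607, 1243,   41,   87,   85,   93,   91,   91,   92,  269,
[... 380 characters left out ...]
51080322265625, 197.9190216064453), (31.724668502807617, 41.847267150878906), 79.38188171386719) [[ 0.53340712 -0.18565819  0.072     ]]
pointer px [265.3 201.4] 20
[[ 0.54468306 -0.18064308  0.072     ]]
ptr ang 23.97767988828451 0.012340916720065062
dark marks [(np.float64(-18.0), np.float64(0.053)), (np.float64(-18.0), np.float64(0.059)), (np.float64(-17.0), np.float64(0.056)), (np.float64(-17.0), np.float64(0.061)), (np.float64(-16.0), np.float64(0.059)), (np.float64(-16.0), np.float64(0.064))]
case rect ((0.5309228897094727, -0.18530632555484772), (0.1296939104795456, 0.15272635221481323), 75.45809173583984)
tri [ 0.52715177 -0.18788018  0.06532873] [ 0.52712345 -0.1869541   0.06517889]
```

View pics/top1c.png

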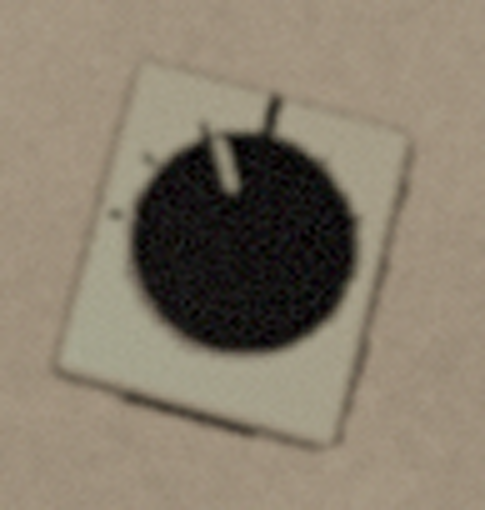

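Emit:
move_arm:
  deltas: [0,0,0,-3.5,-3.1,0,1,0,0,0,-7,-6.2,0,1,0,0,0,-10.5,-9.3,0,1,0,0,0,-14,-12.4,0,1,0,0,0,-17.5,-15.5,0,1,0,0,0,-21,-18.6,0,1,0,0,0,-24.5,-21.7,0,1,0,0,0,-28,-24.8,0,1]

```text
time: 0.9
tool_pos: [0.3702, 0.179, 0.1764]
ee_rot: [3.141, -0.0, 2.773]
wrist_force: [-0.1, -0.2, 0.4]
width: 0.0332
finger_force: 0.0
```

Emit:
move_arm:
  deltas: [0,0,0,-3.5,-3.1,0,1,0,0,0,-7,-6.2,0,1,0,0,0,-10.5,-9.3,0,1,0,0,0,-14,-12.4,0,1,0,0,0,-17.5,-15.5,0,1,0,0,0,-21,-18.6,0,1,0,0,0,-24.5,-21.7,0,1,0,0,0,-28,-24.8,0,1]

```text
time: 1.7
tool_pos: [0.5421, -0.1533, 0.176]
ee_rot: [3.141, -0.001, 2.772]
wrist_force: [0.7, -0.3, 0.9]
width: 0.0006
finger_force: 0.0
```

Emit:
move_arm:
  deltas: [0,0,0,-2,-1.8,0,1,0,0,0,-3.1,-3,2,1,0,0,0,-3.1,-3,4,1,0,0,0,-3.1,-3,5.5,1,0,0,0,-3.1,-3,5.5,1,0,0,0,-3.1,-3,5.5,1]

```text
time: 2.3
tool_pos: [0.5597, -0.1901, 0.1216]
ee_rot: [3.141, -0.001, 2.773]
wrist_force: [-1.2, 1.0, 0.8]
width: 0.0006
finger_force: 0.0
```

Run:
```python
from h import *
s=snap('wrist','w1'); print({k:v for k,v in s['obs'].items() if k in('time','tool_pos','ee_rot','wrist_force','width')},s['T_tool_cam'])
```

```text
{'time': 2.3, 'tool_pos': array([ 0.55973923, -0.19014064,  0.12159248]), 'ee_rot': array([ 3.14140416e+00, -6.10907516e-04,  2.77339661e+00]), 'wrist_force': array([-1.20585664,  1.02951583,  0.80111452]), 'width': 0.0005625960805235} [[ 1.19107439e-03  9.58906218e-01  2.83720719e-01  8.35171908e-02]
 [ 9.99999105e-01 -1.31516388e-03  2.46881866e-04  8.41246574e-05]
 [ 6.09875798e-04  2.83720171e-01 -9.58906926e-01 -2.08826023e-01]
 [ 0.00000000e+00  0.00000000e+00  0.00000000e+00  1.00000000e+00]]
```

View pics/w1.png

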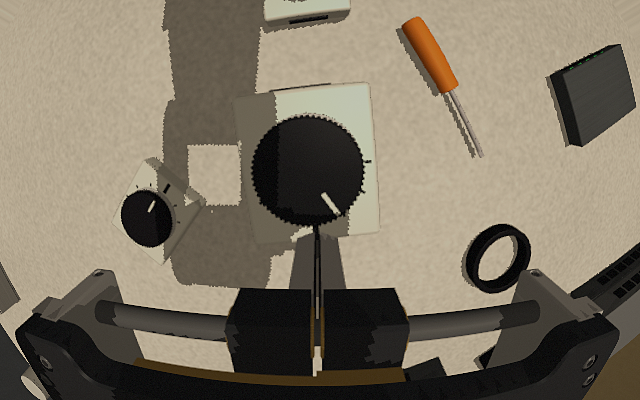

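The wrist view shows the dial centred near (307,170), its pointer at (331,205) still visible, and the closed fingertips at (317,232). I'll check the centre from here.

```bash
cat >> h.py <<'E'
def wpts(s,px,z):
    f=200/np.tan(np.radians(s['fov_y']/2)); px=np.atleast_2d(np.asarray(px,float)); u=px[:,0]-s['cx'];v=px[:,1]-s['cy']
    r=np.hypot(u,v)+1e-9; t=r/f; d=np.c_[np.sin(t)*u/r,-np.sin(t)*v/r,-np.cos(t)]
    T=s['T_tool_cam']; Rw=R.from_euler('xyz',s['obs']['ee_rot']); d=Rw.apply(d@T[:3,:3].T); o=s['obs']['tool_pos']+Rw.apply(T[:3,3])
    return o+d*((z-o[2])/d[:,2])[:,None]
def pointer(s,c=(0.527,-0.187),z=.072):
    im=s['image']; ys,xs=np.nonzero(im.min(2)>110); P=wpts(s,np.c_[xs,ys],z); r=np.hypot(P[:,0]-c[0],P[:,1]-c[1])
    m=(r>.022)&(r<.046)&(ys<228); v=P[m,:2]-c; a=np.degrees(np.arctan2(v[:,1],v[:,0])); return np.median(a),m.sum(),np.median(r[m])
E
python3 - <<'E'
from h import *
s=np.load('pics/w1.npy',allow_pickle=True).item(); im=s['image']
m=((im.max(2)<55)).astype(np.uint8); m[:, :240]=0; m[:,380:]=0; m[215:]=0; m[:100]=0
m=cv2.morphologyEx(m,cv2.MORPH_OPEN,np.ones((5,5)))
n,l,st,c=cv2.connectedComponentsWithStats(m); k=1+st[1:,4].argmax(); print(st[k],c[k])
ct=max(cv2.findContours((l==k).astype(np.uint8),0,1)[0],key=len)[:,0]
ct=ct[ct[:,1]<205]; P=wpts(s,ct,.072)
A=np.c_[2*P[:,:2],np.ones(len(P))]; q=np.linalg.lstsq(A,(P[:,:2]**2).sum(1),rcond=None)[0]; print(q[:2],np.sqrt(q[2]+q[0]**2+q[1]**2))
print(pointer(s), plane(np.load('pics/top1.npy',allow_pickle=True).item(),[[368,188],[380,182]],.072))
E
```

```text
[ 253  117  110   98 8907] [306.81430336 167.24059728]
[ 0.52289265 -0.18568724] 0.04479793307784891
(np.float64(15.73785620233966), np.int64(114), np.float64(0.03305452737132869)) [[ 0.56584499 -0.17476686  0.072     ]
 [ 0.57985039 -0.20110225  0.072     ]]
```

Emit:
move_arm:
  deltas: [0,0,0,0,0,2,1,0,0,0,0,0,4,1,0,0,0,0,0,4.6,1,0,0,0,0,0,4.9,1,0,0,0,0,0,5.1,1,0,0,0,0,0,5.2,1,0,0,0,0,0,5.2,1]

```text
time: 3.05
tool_pos: [0.5604, -0.1908, 0.0705]
ee_rot: [-3.142, 0.001, 2.773]
wrist_force: [-0.5, 0.7, 0.4]
width: 0.0009
finger_force: 0.0
```

Emit:
move_arm:
  deltas: [0,0,0,0,0,0.1,1,0,0,0,0,0,0.2,1,0,0,0,0,0,0.2,1]

```text
time: 3.35
tool_pos: [0.5599, -0.1906, 0.0676]
ee_rot: [3.141, -0.0, 2.773]
wrist_force: [-0.7, 0.6, -0.3]
width: 0.0002
finger_force: 0.0
```

Emit:
move_arm:
  deltas: [0,0,0,0,0,0.1,1,0,0,0,0,0,0.2,1,0,0,0,0,0,0.2,1]

```text
time: 3.65
tool_pos: [0.5598, -0.1906, 0.0654]
ee_rot: [3.141, -0.0, 2.773]
wrist_force: [-0.5, 0.1, -0.0]
width: 0.0006
finger_force: 0.0
```

Run:
```python
from h import *
s=snap('wrist','w2'); t=snap('top','t2'); c=snap('scene','s2'); o=robot.get_obs(); print(o['wrist_force'],o['wrist_torque'],o['tool_pos'],pointer(s))
u=[cv2.resize(x[:,:,::-1],None,fx=4,fy=4,interpolation=cv2.INTER_CUBIC) for x in (s['image'][110:260,240:340],c['image'][130:280,200:300])]
cv2.imwrite('pics/c2.png',np.hstack(u))
```

```text
[-0.28684654  0.50515446 -0.46456226] [-0.00574612 -0.01948856 -0.00296885] [ 0.55991632 -0.19062048  0.06565201] (np.float64(16.110455549837337), np.int64(97), np.float64(0.028616120062881282))
```

View pics/c2.png

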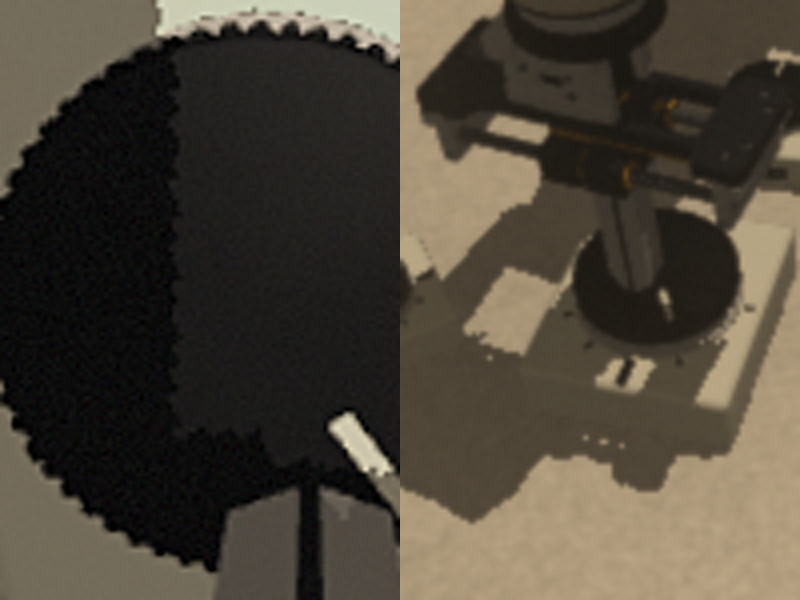

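The crops show the fingertips over the dial, just left of the pointer, with the pointer unmoved. No force has registered yet, so I'll go down in small steps.

Emit:
move_arm:
  deltas: [0,0,0,0,0,0.1,1,0,0,0,0,0,0.1,1]

```text
time: 4.0
tool_pos: [0.5598, -0.1906, 0.0645]
ee_rot: [3.142, -0.0, 2.773]
wrist_force: [0.3, -0.5, -0.4]
width: 0.0001
finger_force: 0.0
```

Run:
```python
from h import *
for n in('s2','t2'):
    s=np.load(f'pics/{n}.npy',allow_pickle=True).item()
    ys,xs=np.nonzero(s['depth']>0);P=depthpts(s,np.c_[xs,ys]); rr=np.hypot(P[:,0]-.527,P[:,1]+.187)
    m=(rr<.047)&(P[:,2]<.09)&(P[:,2]>.05); print(n,np.histogram(P[m,2],bins=np.arange(.05,.09,.002)))
    f=(abs(P[:,0]-.56)<.03)&(abs(P[:,1]+.19)<.03)&(P[:,2]>.05); print(np.histogram(P[f,2],bins=np.arange(.05,.12,.005))[0])
    c=(rr>.055)&(rr<.075); print(np.histogram(P[c,2],bins=np.arange(.03,.06,.003)))
```

```text
s2 (array([  0,   0,   1,   3,   2,   0,   0,   4,   1,  18, 208, 393,  45,
         1,   0,   0,   0,   0,   0]), array([0.05 , 0.052, 0.054, 0.056, 0.058, 0.06 , 0.062, 0.064, 0.066,
       0.068, 0.07 , 0.072, 0.074, 0.076, 0.078, 0.08 , 0.082, 0.084,
       0.086, 0.088]))
[  3  22  34  47 301   4   0   0   1   5  16  21  19]
(array([ 12,  14,  12,  16, 107, 512,  74,   0,   0]), array([0.03 , 0.033, 0.036, 0.039, 0.042, 0.045, 0.048, 0.051, 0.054,
       0.057]))
t2 (array([  0,   0,   0,   0,   0,   0,   2,   1,   3, 100, 561, 453,  65,
         0,   0,   0,   0,   0,   0]), array([0.05 , 0.052, 0.054, 0.056, 0.058, 0.06 , 0.062, 0.064, 0.066,
       0.068, 0.07 , 0.072, 0.074, 0.076, 0.078, 0.08 , 0.082, 0.084,
       0.086, 0.088]))
[  0   0   0  31 300   2   0   0   0   0   2   0   1]
(array([  0,   0,   0,   7, 111, 198,  12,   0,   0]), array([0.03 , 0.033, 0.036, 0.039, 0.042, 0.045, 0.048, 0.051, 0.054,
       0.057]))
```

Run:
```python
from h import *
s=snap('scene','s3')
for x in(254,258,262):
    px=np.array([[x,y] for y in range(178,214,2)]); P=depthpts(s,px); print(x); print(np.c_[px[:,1],P.round(4)*1000,s['image'][px[:,1],x].max(1)].astype(int).tolist())
```

```text
254
[[178, 596, -184, 200, 29], [180, 567, -191, 166, 46], [182, 564, -193, 157, 44], [184, 566, -193, 152, 40], [186, 564, -194, 145, 42], [188, 567, -195, 141, 49], [190, 566, -196, 134, 57], [192, 566, -197, 127, 58], [194, 567, -197, 122, 60], [196, 565, -199, 114, 63], [198, 564, -200, 106, 61], [200, 564, -201, 99, 51], [202, 545, -207, 72, 32], [204, 551, -206, 71, 31], [206, 557, -206, 71, 32], [208, 565, -205, 72, 32], [210, 569, -204, 71, 30], [212, 569, -206, 63, 31]]
258
[[178, 572, -181, 175, 55], [180, 572, -182, 170, 60], [182, 573, -182, 165, 60], [184, 572, -183, 158, 61], [186, 571, -185, 150, 63], [188, 571, -185, 145, 63], [190, 570, -186, 138, 60], [192, 570, -187, 131, 61], [194, 569, -188, 124, 63], [196, 569, -189, 117, 60], [198, 570, -190, 112, 61], [200, 568, -191, 103, 52], [202, 566, -193, 94, 44], [204, 552, -196, 72, 31], [206, 557, -196, 71, 32], [208, 564, -196, 72, 32], [210, 571, -195, 73, 33], [212, 573, -195, 68, 32]]
262
[[178, 555, -176, 159, 57], [180, 559, -176, 157, 56], [182, 560, -177, 152, 54], [184, 560, -177, 146, 54], [186, 562, -178, 142, 56], [188, 561, -179, 135, 57], [190, 564, -179, 131, 60], [192, 565, -180, 126, 68], [194, 566, -180, 121, 68], [196, 569, -180, 117, 70], [198, 569, -181, 111, 69], [200, 571, -182, 106, 63], [202, 547, -187, 73, 37], [204, 552, -187, 71, 35], [206, 558, -187, 71, 31], [208, 565, -186, 72, 32], [210, 570, -186, 71, 33], [212, 575, -186, 69, 34]]
```

The depth image puts the real fingertips at about z = 0.09, around 25 mm above the reported TCP. I'll keep descending by force.

Emit:
move_arm:
  deltas: [0,0,0,0,0,0.4,1,0,0,0,0,0,0.8,1,0,0,0,0,0,1.0,1,0,0,0,0,0,1.0,1]

```text
time: 4.45
tool_pos: [0.5595, -0.1904, 0.0539]
ee_rot: [3.141, -0.001, 2.773]
wrist_force: [0.7, 0.5, -0.2]
width: 0.0005
finger_force: 0.0
```

```bash
cat >> h.py <<'E'
def tip(s):
    z=[]
    for x in range(250,268,2):
        for y in range(180,240):
            p=depthpts(s,[[x,y]])[0]
            if p[2]<.076: break
            l=p
        z.append(l.round(3).tolist())
    return z
E
python3 - <<'E'
from h import *
s=snap('scene','s4'); print(tip(s)); o=robot.get_obs();print(o['wrist_force'],o['tool_pos'])
E
```

```text
[[0.562, -0.205, 0.137], [0.564, -0.205, 0.109], [0.565, -0.202, 0.093], [0.565, -0.199, 0.086], [0.565, -0.194, 0.083], [0.57, -0.189, 0.088], [0.571, -0.184, 0.093], [0.598, -0.165, 0.195], [0.601, -0.161, 0.195]]
[-0.37675678  0.65411279  0.80912866] [ 0.55968058 -0.19052771  0.05420966]
```

Emit:
move_arm:
  deltas: [0,0,0,0,0,0.3,1,0,0,0,0,0,0.5,1,0,0,0,0,0,0.5,1]

```text
time: 4.8
tool_pos: [0.5596, -0.1905, 0.0492]
ee_rot: [3.141, -0.001, 2.773]
wrist_force: [-0.8, 0.2, 0.5]
width: 0.0003
finger_force: 0.0
```

Emit:
move_arm:
  deltas: [0,0,0,0,0,0.1,1,0,0,0,0,0,0.2,1,0,0,0,0,0,0.2,1]

```text
time: 5.1
tool_pos: [0.5598, -0.1906, 0.0475]
ee_rot: [3.142, -0.0, 2.773]
wrist_force: [0.6, 0.2, -0.7]
width: 0.0007
finger_force: 0.0
```

Emit:
move_arm:
  deltas: [0,0,0,0,0,0.1,1,0,0,0,0,0,0.2,1,0,0,0,0,0,0.2,1]

```text
time: 5.4
tool_pos: [0.5598, -0.1906, 0.0455]
ee_rot: [3.141, -0.0, 2.773]
wrist_force: [0.4, 0.6, 0.0]
width: 0.0004
finger_force: 0.0
```

Emit:
move_arm:
  deltas: [0,0,0,0,0,0.1,1,0,0,0,0,0,0.15,1,0,0,0,0,0,0.15,1]

```text
time: 5.7
tool_pos: [0.5599, -0.1906, 0.044]
ee_rot: [3.142, -0.0, 2.773]
wrist_force: [-0.0, 0.3, 0.1]
width: 0.0005
finger_force: 0.0
```

Emit:
move_arm:
  deltas: [0,0,0,0,0,0.1,1,0,0,0,0,0,0.15,1,0,0,0,0,0,0.15,1]

```text
time: 6.0
tool_pos: [0.5602, -0.1907, 0.0432]
ee_rot: [3.142, 0.001, 2.773]
wrist_force: [-0.4, -0.6, 2.3]
width: 0.0005
finger_force: 1.2
```

Run:
```python
from h import *
s=snap('scene','s5'); w=snap('wrist','w5'); print(tip(s)); o=robot.get_obs();print(o['wrist_force'],o['tool_pos'])
u=[cv2.resize(x[:,:,::-1],None,fx=4,fy=4,interpolation=cv2.INTER_CUBIC) for x in (w['image'][130:280,260:360],s['image'][130:280,200:300])]
cv2.imwrite('pics/c5.png',np.hstack(u))
```

```text
[[0.564, -0.205, 0.135], [0.563, -0.205, 0.105], [0.565, -0.204, 0.084], [0.566, -0.2, 0.078], [0.566, -0.195, 0.077], [0.57, -0.19, 0.082], [0.571, -0.185, 0.079], [0.599, -0.166, 0.185], [0.599, -0.166, 0.185]]
[0.06773011 0.72193054 2.19108453] [ 0.56014231 -0.19076186  0.04316035]
```

View pics/c5.png

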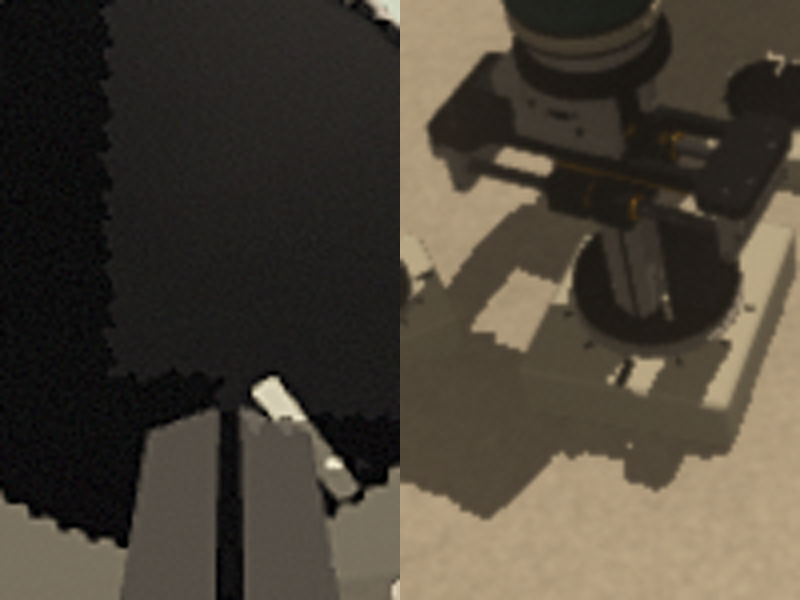

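Contact is at reported z ≈ 0.043 with 2.3 N. The pointer is visible just beside the fingertips. I'll press to about 7 N.

Emit:
move_arm:
  deltas: [0,0,0,0,0,0.15,1,0,0,0,0,0,0.3,1,0,0,0,0,0,0.3,1]

```text
time: 6.4
tool_pos: [0.5603, -0.1908, 0.0403]
ee_rot: [3.142, 0.001, 2.773]
wrist_force: [-2.2, 0.1, 5.1]
width: 0.0006
finger_force: 2.9
```

Emit:
move_arm:
  deltas: [0,0,0,0,0,0.17,1,0,0,0,0,0,0.17,1,0,0,0.035,-0.027,-0.113,0.17,1,0,0,0.07,-0.05,-0.227,0.17,1,0,0,0.105,-0.069,-0.342,0.17,1,0,0,0.14,-0.085,-0.457,0.17,1,0,0,0.175,-0.096,-0.573,0.17,1,0,0,0.21,-0.103,-0.689,0.17,1]

```text
time: 7.2
tool_pos: [0.5589, -0.1972, 0.0392]
ee_rot: [3.141, 0.001, 2.562]
wrist_force: [-0.7, 1.0, 6.0]
width: 0.0007
finger_force: 3.5
```

Run:
```python
from h import *
w=snap('wrist','w6'); o=w['obs'];print(o['wrist_force'],o['tool_pos'],o['ee_rot'])
for z in(.072,.04): print(pointer(w,z=z))
cv2.imwrite('pics/c6.png',cv2.resize(w['image'][90:270,240:400,::-1],None,fx=3,fy=3))
```

```text
[-0.6826274   0.95526644  5.96073957] [ 0.55890531 -0.19721293  0.03917755] [3.14057968e+00 1.06653560e-03 2.56161698e+00]
(np.float64(8.722716210971626), np.int64(18), np.float64(0.02307181829554745))
(np.float64(-4.314517340132367), np.int64(22), np.float64(0.03347923978770911))
```

View pics/c6.png

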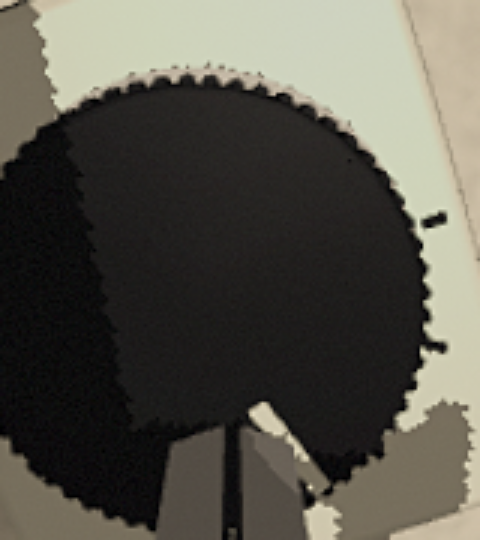

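The pointer has moved along with the fingertips (pointer at crop (285,440)), with no slip. I'll continue another 14°.

Emit:
move_arm:
  deltas: [0,0,0.035,-0.027,-0.113,0.05,1,0,0,0.07,-0.05,-0.227,0.05,1,0,0,0.105,-0.069,-0.342,0.05,1,0,0,0.14,-0.085,-0.457,0.05,1,0,0,0.175,-0.096,-0.573,0.05,1,0,0,0.21,-0.103,-0.689,0.05,1,0,0,0.245,-0.106,-0.805,0.05,1,0,0,0.245,-0.106,-0.805,0.05,1]

```text
time: 8.05
tool_pos: [0.5551, -0.205, 0.0388]
ee_rot: [3.141, 0.001, 2.317]
wrist_force: [-2.5, 0.9, 7.7]
width: 0.0008
finger_force: 3.7
```

Run:
```python
from h import *
w=snap('wrist','w7'); s=snap('scene','s7'); t=snap('top','t7'); o=w['obs'];print(o['wrist_force'],o['wrist_torque'],o['tool_pos'],o['ee_rot'])
u=[cv2.resize(x[:,:,::-1],(400,480),interpolation=cv2.INTER_CUBIC) for x in (w['image'][120:270,255:380],s['image'][150:250,215:300])]
cv2.imwrite('pics/c7.png',np.hstack(u))
```

```text
[-2.50581232  0.92096187  7.66960457] [ 0.17955022  0.38523438 -0.04222868] [ 0.55510535 -0.2049886   0.03876132] [3.14112976e+00 9.94795814e-04 2.31708431e+00]
```

View pics/c7.png

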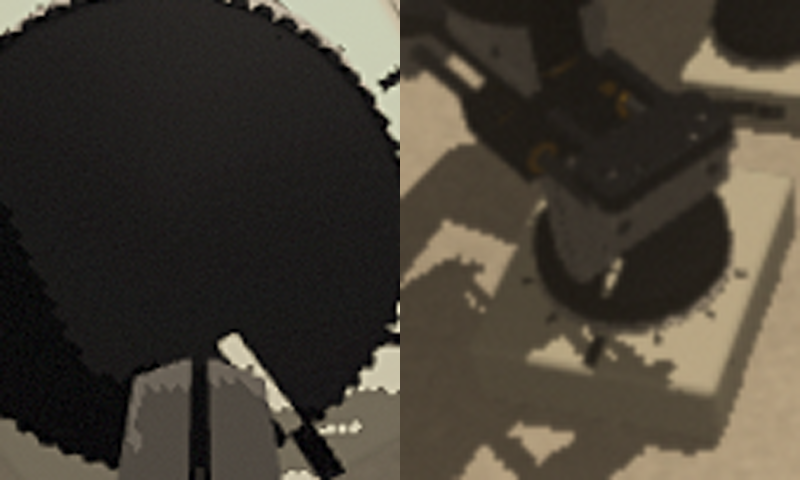

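The pointer now lines up with the long bar in both views (crop (255,370) against the bar at (325,455)). I'll lift straight up and away.

Emit:
move_arm:
  deltas: [0,0,0,0,0,-0.5,1,0,0,0,0,0,-1.5,1,0,0,0,0,0,-4,1,0,0,0,0,0,-8,1,0,0,0,0,0,-12,1,0,0,0,4,0,-14,1,0,0,0,8,0,-14,1,0,0,0,12,0,-14,1]

```text
time: 9.0
tool_pos: [0.4729, -0.1161, 0.1782]
ee_rot: [3.141, 0.001, 2.317]
wrist_force: [-0.4, 1.1, -0.2]
width: 0.0004
finger_force: 0.0
```

Emit:
move_arm:
  deltas: [0,0,0,4,4,0,1,0,0,0,8,8,0,1,0,0,0,12,12,0,1,0,0,0,12,12,0,1,0,0,0,12,12,0,1]

```text
time: 9.5
tool_pos: [0.4794, 0.0555, 0.1772]
ee_rot: [3.141, -0.001, 2.323]
wrist_force: [-0.7, -0.5, 0.2]
width: 0.0007
finger_force: 0.0
```

Run:
```python
from h import *
s=snap('scene','s8'); t=snap('top','t8'); print(robot.get_obs()['tool_pos'])
u=[cv2.resize(x[:,:,::-1],(400,480),interpolation=cv2.INTER_CUBIC) for x in (t['image'][160:255,332:412],s['image'][150:250,220:304])]
cv2.imwrite('pics/c8.png',np.hstack(u))
a=np.load('pics/top1.npy',allow_pickle=True).item()
for q in(a,t):
    ys,xs=np.nonzero(q['depth'][160:255,332:412]>0);px=np.c_[xs+332,ys+160];P=depthpts(q,px)
    m=(P[:,2]>.04)&(P[:,2]<.05); print(cv2.minAreaRect(plane(q,px[m],.046)[:,:2].astype(np.float32)))
    g=q['image'][px[:,1],px[:,0]].min(1); Q=plane(q,px,.072)[:,:2]-[.527,-.187]; r=np.hypot(*Q.T)
    k=(r<.042)&(g>70); print('pointer',np.degrees(np.arctan2(Q[k,1],Q[k,0])).mean(),k.sum())
```

```text
[0.47968646 0.05279698 0.17713931]
((0.5268300175666809, -0.18671347200870514), (0.12878981232643127, 0.14896200597286224), 75.27949523925781)
pointer 13.80423478308415 28
((0.5268454551696777, -0.18665756285190582), (0.12891216576099396, 0.1489575207233429), 75.27655029296875)
pointer -14.622594527573492 35
```

View pics/c8.png

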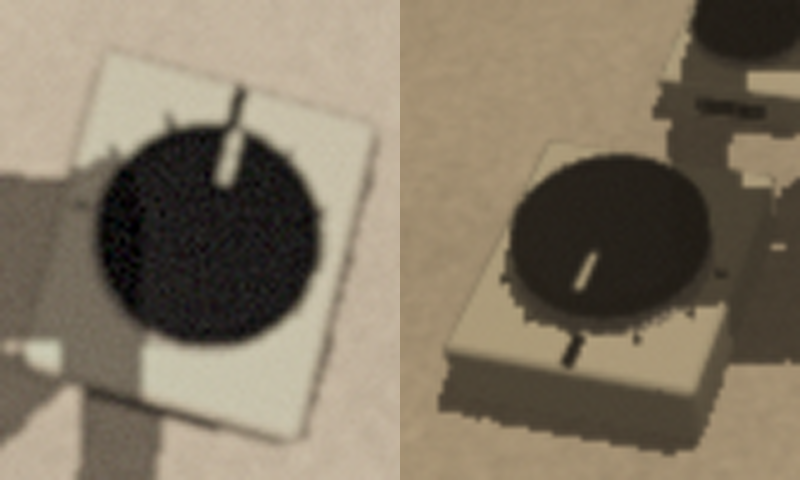

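Both crops show the pointer in line with the long bar: in the top crop it is at (230,158) and the bar at (238,105). It measures -14.6° against the bar's -14.7°, the case hasn't moved, and the hand is clear.

```bash
python3 -c "
from bench import robot
print(robot.close_job())"
```

```text
the job is handed in; nothing more can be done
None
```

I rubbed the big thermostat's dial one click clockwise, and its white pointer now sits at the long bar; the case did not shift, the hand is clear, and the job was handed in at about 9.6 s.

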